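# Clamp the square blank in its screw press

## Task

Two small hold-down presses stand on the table, one with a square wooden blank under its screw and one with a round blank. Clamp the square blank: turn the black knurled knob of its press clockwise, letting go and regripping as often as needed, until the screw is fully home against its stop. Keep the square blank centred in its press and leave the screw of the other press as it is.

Things in the scene. Friction and masses are not known exactly. Their poses are not given: they have to be found in the camera images.
- knob_square_grip (a point): point to grip on the black knurled round knob (36 mm wide) topping the press with the square blank: on its vertical axis, 12 mm below its flat top, 18 mm above the underside of its head, 30 mm above that of the 22 mm wide steel collar below, which stands on the bridge when fully home. Grip it from above in any direction. It sinks 8 mm a turn (1.27 mm per rad) as it is screwed in.
- screw_square (a joint): turn of that knob in rad, growing clockwise seen from above (screwing down): 0 = fully raised, 6.6 = fully home, a hard stop where its sprung foot presses the blank with about 8 N. Starts between 0.2 and 1.6, so about one turn is needed. It turns easily (friction about 0.04 N m) and stays where it is left.
- blank_square: square beech blank, 66 x 66 x 8 mm, origin at the centre of its underside; loose on the grey base (80 x 112 x 12 mm, its top 15 mm above the table) of the press, centred below the knob within 5 mm. The press is fixed to the table: two posts carry an aluminium bridge, 26 x 112 mm, its top 79 mm above the table, with a nut to 84 mm height 47 mm either side of the knob's axis.
- screw_round (a joint): turn of the knob of the other, identical press, which holds a round beech blank of 65 mm diameter: same meaning of values; starts between 0.5 and 0.9 and is to be left alone.
Things that resemble listed ones, but are neither listed nor needed, are in the scene too. Leave any turquoise look-alike of the part that bears knob_square_grip alone.

How it is judged:
At the end, for the whole second after the job is handed in: The screw over the square blank is fully home (within 0.4 rad of its stop at 6.6) and still, and the square blank lies at rest with its centre within 12 mm of the screw's axis (value of joint screw_square above 6.2 rad and velocity of joint screw_square between -0.05 and 0.05 rad/s and horizontal distance between blank_square and knob_square_grip below 0.012 m and linear speed of blank_square below 0.02 m/s); the robot touches nothing.
It fails at once if the screw of the other press, with the round blank, is turned more than slightly (below 0.2 or above 1.2 rad) (value of joint screw_round below 0.2 rad or value of joint screw_round above 1.2 rad).
It also fails if it takes over 54 s, if anything falls off the work surface, if the arm or the gripper's body presses on something with over 40 N, if the wrist force passes 120 N, or if a joint passes its speed limit or range.

## Robot

A 6-joint arm with a two-finger parallel gripper is mounted at the origin on a cart in front of the work surface, level with it; the furniture and walls round the work are solid. World frame = base frame: x ahead of the robot, y to its left, z up, the work surface at z = 0. Lengths are in m, angles in rad, forces in N, time in s.
With the tool pointing down it reaches from about 0.375 to 0.975 m from the base axis. Payload 3.8 kg.
Tool frame: the origin (TCP) lies at the very end of the fingers, on their centre line; the grasp point (between the pads) lies behind it (bot.tcp_to_grasp is the y of the grasp point in the tool frame, in m); y points along the fingers, z is the direction in which the jaws open and shut, and the axes are right-handed (so a half turn about y gives the same grasp; the last joint's range is limited). The gripper opens to 85 mm and grips with 20 to 120 N. Pads are 22 mm wide; open, the fingers measure 114 mm over their backs; the gripper's body (76 mm by 85 mm) begins 54 mm behind the grasp point. The pads swing forward as they close: fully open they stand 13 mm farther back than shut.
Start: joints at [1.294, 0.264, 1.604, -0, 1.274, -0.037], TCP at [0.16, 0.656, 0.231] pointing down, gripper open.
Joint ranges: [-2.63, 2.63], [-0.94, 2.18], [0.31, 2.57], [-1.31, 4.45], [0, 2.66], [-2.55, 2.55]. Speed limits (rad/s): [2.57, 2.57, 3.14, 3.14, 3.14, 3.14].

## Interface

Orientations are given as a rotation vector (axis times angle).
In Python, from workcell import bot, optics, workorder gives the robot as it stands.
- The arm moves only by the shell command python3 -m handwheel 'ROWS' [FORCE]. ROWS is JSON, a list of rows, each a list of 7 numbers: the shift along the tool's x, y, z in m, then the turn, a rotation vector about the tool's x, y, z in rad, then the opening, from 0 (shut) to 1 (fully open). A call has 1 to 8 rows; each row shifts and turns the commanded pose from where the row before left it, along the tool's axes as they then stand; what a row does not reach is not made up. A row lasts 1/8 s, in which the tool goes at most 62.5 mm and 10.7 degrees, less where a joint would pass 70% of its speed; a pose out of reach is approached as far as the arm can. A call with a gripper value outside its range is refused whole. The fingers move at their own pace and stop on an object; FORCE is the grip in N (left out, the last holds). Time passes only in rows, so rows that do not move let the fingers close. It gives the time, the measured TCP pose, the force and the opening at its end, in the units of the state.
- bot.read_state(): the state, without advancing time (a new reading comes with each control period).
- optics.read_camera(name): name is "side" or "top"; returns a dict with "image" (384x512x3 uint8, red, green, blue), "z_map" (384x512 float32, m along the optical axis (not along the pixel's ray), 0 where there is no reading), "mtx" (3x3 intrinsics, pixels), "world_from_camera" (4x4, takes a point from camera to world coordinates). Camera axes: x right, y down, z forward; pixel columns grow to the right and rows downward; lengths in m; the calibration is good to about 2 mm. A picture is of the moment at which its call begins.
- workorder.finish_job(): hands the job in, once; it reports no verdict.
The state is a dict: "time": time; "q": joint angles; "joint_vel": joint speeds; "joint_torque": joint torques, N m; "tool_pos": TCP position; "tcp_rot": TCP orientation; "wrist_force": force on the tool from outside, world axes, zero at the start; "torque": the same for the moment, N m; "width": opening from 0.0 (shut) to 1.0 (fully open).
Only numpy, scipy, OpenCV 4.12 (cv2) and the standard library are available. Lean on these libraries where they do the work, as an engineer would, in place of code of your own. Each camera call takes 0.05 s, during which the arm holds its last target.

## Working session

There is one attempt and no reset: what is moved stays moved. The work goes in short steps, Python scripts to look and compute and a shell command to move; the robot and the scene stay as the last step left them, time stands still between calls to the robot, and variables do not carry over. Pictures are saved under pics/ and viewed, and the job is handed in when it is done.

```bash
ls && mkdir -p pics
python3 - <<'E'
from workcell import bot, optics, workorder
import cv2, numpy as np
s=bot.read_state()
for k,v in s.items(): print(k,np.round(v,4))
print(bot.tcp_to_grasp)
for n in ("side","top"):
    c=optics.read_camera(n); np.savez(f"pics/{n}0.npz",**c)
    cv2.imwrite(f"pics/{n}0.png",c["image"][:,:,::-1]); print(n,c["mtx"].round(1).tolist(),c["world_from_camera"].round(3).tolist())
E
```

```text
pics
time 0.0
q [ 1.2941  0.2648  1.6054  0.      1.2737 -0.0369]
joint_vel [ 0.0001 -0.0019 -0.0013  0.0008  0.0006 -0.0001]
joint_torque [-3.00000e-04 -5.15101e+01 -3.67322e+01 -4.00000e-04  1.30000e-02
 -0.00000e+00]
tool_pos [0.1601 0.655  0.2299]
tcp_rot [-1.5648  0.1886 -0.188 ]
wrist_force [ 0.0234 -0.0527 -0.6316]
torque [ 0.0055 -0.0129  0.0212]
width 1.0039
-0.0187
side [[373.5, 0.0, 257.2], [0.0, 373.5, 187.2], [0.0, 0.0, 1.0]] [[-0.997, -0.047, 0.055, 0.38], [-0.071, 0.457, -0.887, 0.72], [0.016, -0.888, -0.459, 0.488], [0.0, 0.0, 0.0, 1.0]]
top [[384.4, 0.0, 263.6], [0.0, 384.4, 191.2], [0.0, 0.0, 1.0]] [[-0.029, -0.992, 0.127, 0.325], [-1.0, 0.029, -0.001, -0.048], [-0.003, -0.127, -0.992, 0.966], [0.0, 0.0, 0.0, 1.0]]
```

View pics/side0.png

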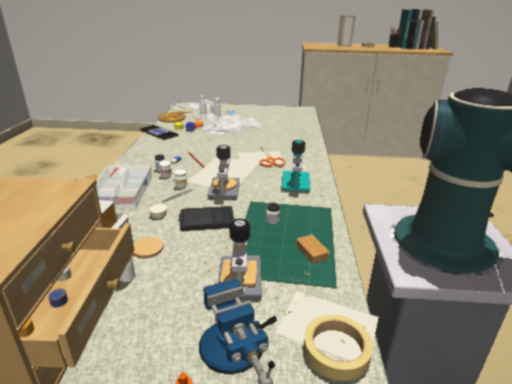

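View pics/top0.png

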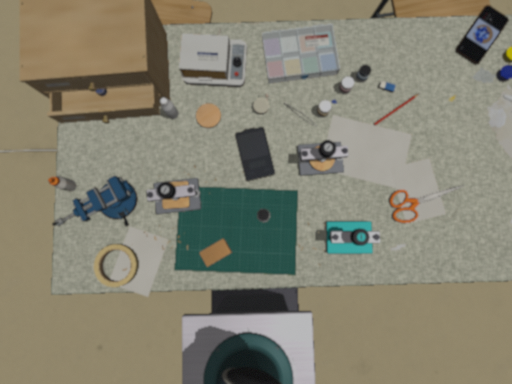

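Run:
```python
import cv2, numpy as np
t=cv2.imread("pics/top0.png"); s=cv2.imread("pics/side0.png")
f=lambda im,x,y,w,h: cv2.resize(im[y:y+h,x:x+w],(390,290),interpolation=cv2.INTER_CUBIC)
cv2.imwrite("pics/z0.png",np.vstack([np.hstack([f(t,135,165,80,60),f(t,285,125,80,60)]),np.hstack([f(s,185,215,108,80),f(s,185,140,80,60)])]))
```

```text
(no output)
```

View pics/z0.png

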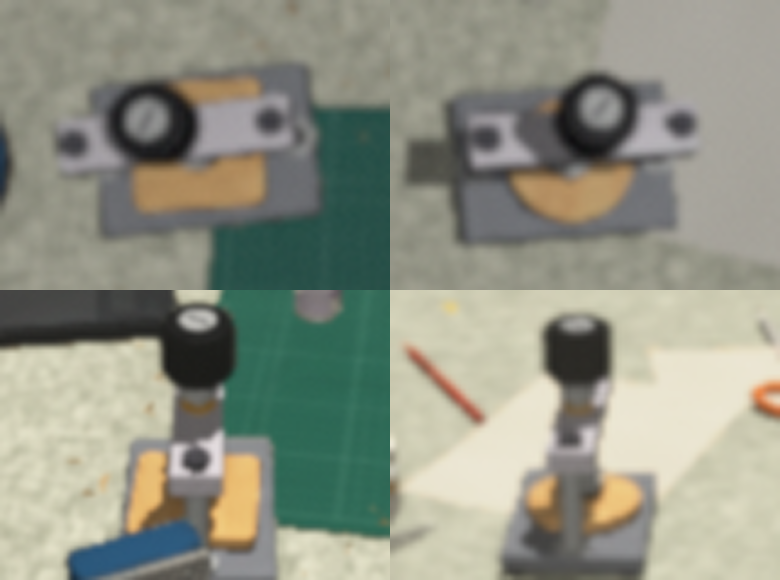

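```bash
cat > h.py <<'E'
import numpy as np
def cloud(c):
    z=c["z_map"];K=c["mtx"];T=c["world_from_camera"]
    v,u=np.indices(z.shape)
    P=np.stack([(u-K[0,2])/K[0,0]*z,(v-K[1,2])/K[1,1]*z,z],-1)@T[:3,:3].T+T[:3,3]
    P[z==0]=np.nan; return P
def ray(c,u,v,h):
    T=c["world_from_camera"];K=c["mtx"]
    d=T[:3,:3]@np.linalg.solve(K,[u,v,1.]); o=T[:3,3]
    return o+d*(h-o[2])/d[2]
E
python3 - <<'E'
import cv2,numpy as np
from h import *
for n,box in (("top",(150,175,30,30)),("side",(222,212,34,38))):
    c=dict(np.load(f"pics/{n}0.npz")); P=cloud(c); x,y,w,h=box
    im=c["image"][y:y+h,x:x+w].astype(int); Q=P[y:y+h,x:x+w]
    m=(im.max(2)<70).astype(np.uint8)
    k,l,st,ce=cv2.connectedComponentsWithStats(m)
    i=1+np.argmax(st[1:,4]); print(n,st[i]+[x,y,0,0,0],ce[i]+[x,y])
    q=Q[(l==i)]; q=q[~np.isnan(q[:,0])]; print("z pct",np.percentile(q[:,2],[5,25,50,75,95]).round(4))
    t=Q.reshape(-1,3); t=t[(t[:,2]>np.percentile(q[:,2],95)-.006)]; print("top pts",len(t),np.nanmean(t,0).round(4),np.ptp(t,0).round(4))
P=cloud(dict(np.load("pics/top0.npz"))); 
m=(P[...,2]>0.03)
for nm,(x,y,w,h) in dict(press=(140,170,65,50),vise=(70,170,70,55)).items():
    q=P[y:y+h,x:x+w].reshape(-1,3); q=q[q[:,2]>.03]; print(nm,np.min(q,0).round(3),np.max(q,0).round(3))
np.set_printoptions(linewidth=200)
print((P[172:208:2,140:206:3,2]*1000).round(0))
E
```

```text
top [157 182  18  17 154] [166.33766234 190.43506494]
z pct [0.1153 0.1255 0.1273 0.1285 0.13  ]
top pts 212 [0.4418 0.1682 0.128 ] [0.036  0.0354 0.0077]
side [222 212  28  31 487] [235.41683778 227.96714579]
z pct [0.0129 0.0192 0.1109 0.1237 0.1284]
top pts 220 [0.4438 0.1708 0.1275] [0.0355 0.0337 0.0077]
press [0.423 0.112 0.03 ] [0.46  0.226 0.132]
vise [0.374 0.266 0.03 ] [0.485 0.427 0.096]
[[ -1.   1.  -1.  -2.   0.   3.  -2.  -1.  -1.  -0.  -1.  -1.  -1.   1.  -0.   4.  -2.  -1.   1.   2.  -3.  -3.]
 [ -1.  -0.  -1.  -1.  -2.   3.  -0.   0.   1.   0.   3.  -3.  -2.   0.  -1.  -2.   5.  -0.  -5.   1.   0.  -2.]
 [ -1.   2.   1.  -1.  -1.  -0.   3.  -1.  -1.  -1.  -1.  -0.   4.  -2.  -0.   1.  -1.   3.  -1.   0.  -2.  -1.]
 [ -1.  -0.  -1.   4.  -1.  -2.  -1.  -1.  -1.   2.   0.  -0.   2.  -0.   0.  -5.  -1.   0.  14.  11.  -1.   1.]
 [ -2.   2.  -1.   1.  -1.   1.  -1.  -1.  -1.   0.  -1.  -1.  15.  13.  13.  12.  16.  12.  16.  16.  -2.  -2.]
 [ -2.   0.  -3.  nan  -2.  -0.  -1.  15. 124. 125.  23.  21.  23.  20.  22.  24.  15.  14.  13.  15.   1.  -0.]
 [ -2.   1.  -0.  -0
[... 636 characters left out ...]
  81.  19.   2.   1.]
 [ -1.  -0.  -3.  80.  82.  77.  79. 128. 127. 126. 123. 105.  74.  79.  78.  78.  73.  69.  20.  nan   2.   2.]
 [  2.  -1.  -4.  78.  77.  79.  79.  77. 124. 118. 108.  70.  35.  30.  22.  23.  25.  15.  14.  15.   2.   2.]
 [ -2.   2.  -1.  78.  75.  73.  69.  15.  22.  22.  22.  21.  23.  20.  26.  23.  22.  14.  16.  12.   3.   2.]
 [ -3.  -3.  -3.   1.  -1.  16.  16.  15.  23.  20.  23.  22.  18.  22.  21.  24.  24.  15.  15.  12.  10.  -0.]
 [  1.  -1.  -0.   1.  -4.  12.  15.  14.  22.  21.  20.  21.  24.  19.  21.  22.  19.  16.  16.  15.  11.   1.]
 [ -1.   3.  -1.   0.  -1.  13.  15.  12.  22.  19.  23.  23.  21.  21.  24.  25.  24.  12.  14.  13.  14.   1.]]
```

```bash
cat > go.py <<'E'
import sys,numpy as np
from workcell import bot
from scipy.spatial.transform import Rotation as R
s=bot.read_state(); M=R.from_rotvec(s["tcp_rot"]).as_matrix()
t=np.array([float(a) for a in sys.argv[1:4]])
print("t",s["time"],"pos",np.round(s["tool_pos"],4),"q",np.round(s["q"],3),"F",np.round(s["wrist_force"],1),"w",round(s["width"],3))
print("axes cols\n",M.round(3)); print("shift tool",(M.T@(t-s["tool_pos"])).round(4))
# turn making tool y point straight down
a=np.cross(M[:,1],[0,0,-1]); print("level turn tool",(M.T@a).round(4))
E
python3 go.py 0.4428 0.1695 0.20
python3 - <<'E'
import numpy as np,cv2
from h import *
c=dict(np.load("pics/top0.npz"))
a=ray(c,135+73/4.875,165+143/4.833,.084);b=ray(c,135+270/4.875,165+122/4.833,.084)
print(a,b,(a+b)/2,np.linalg.norm(a-b))
print(ray(c,135+148/4.875-.4,165+122/4.833-.4,.128))
E
```

```text
t 0.1 pos [0.1601 0.655  0.2301] q [ 1.294  0.265  1.605 -0.     1.274 -0.037] F [ 0.3 -0.6 -0.7] w 0.999
axes cols
 [[ 0.971 -0.001  0.237]
 [-0.237 -0.002  0.971]
 [-0.    -1.    -0.002]]
shift tool [ 0.3899  0.0309 -0.4045]
level turn tool [ 0.002  -0.     -0.0001]
[0.43756794 0.21374557 0.084     ] [0.44496142 0.120247   0.084     ] [0.44126468 0.16699628 0.084     ] 0.09379044612827947
[0.44151636 0.16778556 0.128     ]
```

```bash
python3 -m handwheel '[[0.035,0,-0.036,0,0,0,1],[0.035,0,-0.037,0,0,0,1],[0.035,0,-0.037,0,0,0,1],[0.035,0,-0.037,0,0,0,1],[0.035,0,-0.037,0,0,0,1],[0.035,0,-0.037,0,0,0,1],[0.035,0,-0.037,0,0,0,0.75],[0.035,0,-0.037,0,0,0,0.75]]' 25; python3 go.py 0.442 0.1685 0.20
```

```text
time: 1.1
tool_pos: [0.3625, 0.3009, 0.2309]
tcp_rot: [-1.563, 0.188, -0.188]
wrist_force: [-0.5, 0.5, 0.5]
width: 0.754
t 1.1 pos [0.3625 0.3009 0.2309] q [ 0.64  -0.129  2.023 -0.     1.248 -0.691] F [-0.5  0.5  0.5] w 0.754
axes cols
 [[ 0.971 -0.     0.237]
 [-0.237 -0.     0.971]
 [-0.    -1.    -0.   ]]
shift tool [ 0.1086  0.031  -0.1098]
level turn tool [ 0.0003 -0.     -0.0001]
```

```bash
python3 -m handwheel '[[0.036,0.01,-0.036,0,0,0,0.75],[0.036,0.01,-0.037,0,0,0,0.75],[0.036,0.01,-0.036,0,0,0,0.75],[0,0,0,0,-0.18,0,0.75],[0,0,0,0,-0.18,0,0.75],[0,0,0,0,-0.18,0,0.75],[0,0,0,0,-0.18,0,0.75],[0,0,0,0,-0.18,0,0.75]]'; python3 -m handwheel '[[0,0,0,0,-0.18,0,0.75],[0,0,0,0,-0.18,0,0.75],[0,0,0,0,0,0,0.75]]'; python3 go.py 0.442 0.1685 0.099
```

```text
time: 2.1
tool_pos: [0.4409, 0.1709, 0.2008]
tcp_rot: [-1.507, -0.521, 0.522]
wrist_force: [0.5, 0.6, -0.7]
width: 0.748
time: 2.48
tool_pos: [0.4409, 0.171, 0.2009]
tcp_rot: [-1.421, -0.793, 0.794]
wrist_force: [0.2, 0.4, 0.4]
width: 0.752
t 2.475 pos [0.4409 0.171  0.2009] q [ 0.317 -0.102  2.055 -0.     1.189 -2.272] F [0.2 0.4 0.4] w 0.752
axes cols
 [[ 0.525 -0.001 -0.851]
 [ 0.851 -0.     0.525]
 [-0.001 -1.     0.001]]
shift tool [-0.0015  0.1019 -0.0023]
level turn tool [-0.0005  0.     -0.0007]
```

Run:
```python
from workcell import optics
import cv2, numpy as np
o=[]
for n,(x,y,w,h) in (("side",(150,130,160,160)),("top",(110,130,110,110))):
    c=optics.read_camera(n); np.savez(f"pics/{n}1.npz",**c)
    o.append(cv2.resize(c["image"][y:y+h,x:x+w,::-1],(400,400),interpolation=cv2.INTER_CUBIC))
cv2.imwrite("pics/z1.png",np.hstack(o))
```

```text
(no output)
```

View pics/z1.png

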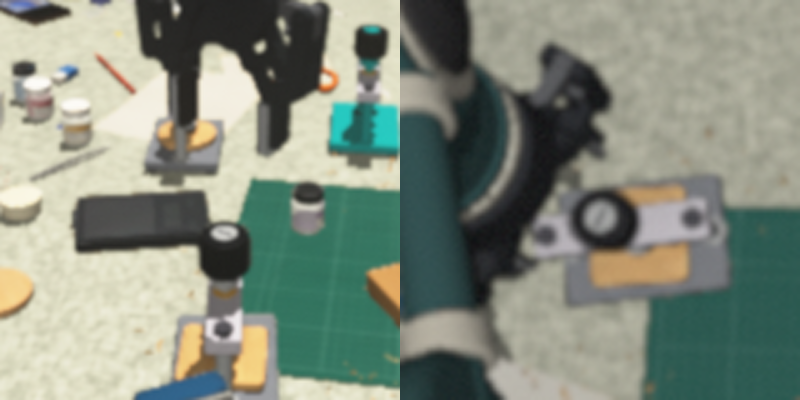

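Run:
```python
import cv2,numpy as np
from h import *
for n in("side","top"):
    c=dict(np.load(f"pics/{n}1.npz"));W=np.linalg.inv(c["world_from_camera"])
    for p in([.4409,.171,.2009],[.442,.1685,.128]):
        q=c["mtx"]@(W@[*p,1])[:3]; print(n,p,q[:2]/q[2])
c=dict(np.load("pics/side1.npz"));P=cloud(c).reshape(-1,3)
# gripper points near the tips
m=(abs(P[:,0]-.44)<.09)&(abs(P[:,1]-.17)<.09)&(P[:,2]>.19)&(P[:,2]<.23)
print(m.sum(),P[m].mean(0),P[m].min(0),P[m].max(0))
```

```text
side [0.4409, 0.171, 0.2009] [241.19464244 187.95127909]
side [0.442, 0.1685, 0.128] [240.86920433 224.01130321]
top [0.4409, 0.171, 0.2009] [154.04022902 185.48052544]
top [0.442, 0.1685, 0.128] [164.63510077 189.63472322]
290 [0.44201269 0.17553187 0.21975677] [0.39936321 0.14336162 0.20683494] [0.48439382 0.20087603 0.22995296]
```

```bash
python3 -m handwheel '[[-0.001,0.025,-0.002,0,0,0,0.75],[0,0.025,0,0,0,0,0.75],[0,0.025,0,0,0,0,0.75],[0,0.026,0,0,0,0,0.75],[0,0,0,0,0,0,0.75]]'; python3 go.py 0.442 0.1685 0.099
python3 - <<'E'
from workcell import optics
import cv2, numpy as np
o=[]
for n,(x,y,w,h) in (("side",(185,170,110,110)),("top",(120,140,100,100))):
    c=optics.read_camera(n); np.savez(f"pics/{n}2.npz",**c)
    o.append(cv2.resize(c["image"][y:y+h,x:x+w,::-1],(400,400),interpolation=cv2.INTER_CUBIC))
cv2.imwrite("pics/z2.png",np.hstack(o))
E
```

```text
time: 3.2
tool_pos: [0.4402, 0.1685, 0.0981]
tcp_rot: [-1.42, -0.789, 0.798]
wrist_force: [0.4, 0.5, -0.2]
width: 0.751
t 3.2 pos [0.4402 0.1685 0.0981] q [ 0.313  0.008  2.157 -0.     0.982 -2.276] F [ 0.4  0.5 -0.2] w 0.751
axes cols
 [[ 0.525 -0.005 -0.851]
 [ 0.851 -0.002  0.525]
 [-0.004 -1.     0.004]]
shift tool [ 0.001  -0.0009 -0.0015]
level turn tool [-0.0035 -0.     -0.0041]
```

View pics/z2.png

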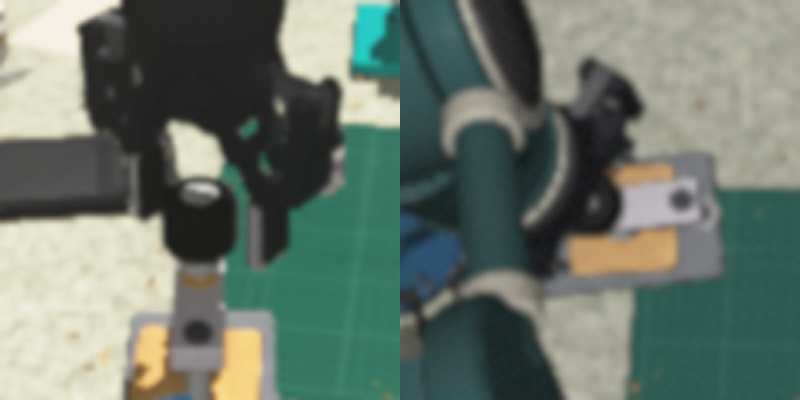

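```bash
python3 -m handwheel '[[0.001,0,-0.0015,0,0,0,0.75],[0,0,0,0,0,0,0.35],[0,0,0,0,0,0,0.3],[0,0,0,0,0,0,0.3],[0,0,0,0,0,0,0.3]]' 25; python3 go.py 0.442 0.1685 0.099
```

```text
time: 3.92
tool_pos: [0.445, 0.1695, 0.1012]
tcp_rot: [-1.421, -0.796, 0.794]
wrist_force: [-0.5, -0.9, 5.1]
width: 0.409
t 3.925 pos [0.445  0.1695 0.1012] q [ 0.312  0.008  2.149 -0.     0.982 -2.279] F [-0.5 -0.9  5.1] w 0.409
axes cols
 [[ 0.523  0.002 -0.852]
 [ 0.852  0.     0.523]
 [ 0.001 -1.    -0.001]]
shift tool [-0.0024  0.0022  0.002 ]
level turn tool [0.0011 0.     0.0012]
```

```bash
python3 -m handwheel '[[0,0.0002,0,0,0.18,0,0.3],[0,0.0002,0,0,0.18,0,0.3],[0,0.0002,0,0,0.18,0,0.3],[0,0.0003,0,0,0.18,0,0.3]]' ; python3 go.py 0.442 0.1685 0.099
```

```text
time: 4.42
tool_pos: [0.4461, 0.1681, 0.1004]
tcp_rot: [-1.561, -0.235, 0.229]
wrist_force: [2.5, -6.1, 3.9]
width: 0.412
t 4.425 pos [0.4461 0.1681 0.1004] q [ 0.311  0.01   2.15  -0.004  0.979 -1.553] F [ 2.5 -6.1  3.9] w 0.412
axes cols
 [[ 0.957  0.004 -0.291]
 [ 0.291 -0.002  0.957]
 [ 0.003 -1.    -0.003]]
shift tool [-0.0038  0.0013  0.0015]
level turn tool [0.0032 0.     0.0029]
```

```bash
python3 -m handwheel '[[0,0.0002,-0.001,0,0.18,0,0.3],[0,0.0002,0,0,0.18,0,0.3],[0,0.0002,0,0,0.18,0,0.3],[0,0.0003,0,0,0.18,0,0.3],[0,0.0002,0,0,0.18,0,0.3],[0,0.0003,0,0,0.18,0,0.3]]' ; python3 go.py 0.442 0.1685 0.099
python3 - <<'E'
from workcell import optics
import cv2, numpy as np
o=[]
for n,(x,y,w,h) in (("side",(185,170,110,110)),("top",(120,140,100,100))):
    c=optics.read_camera(n); np.savez(f"pics/{n}3.npz",**c)
    o.append(cv2.resize(c["image"][y:y+h,x:x+w,::-1],(400,400),interpolation=cv2.INTER_CUBIC))
cv2.imwrite("pics/z3.png",np.hstack(o))
E
```

```text
time: 5.18
tool_pos: [0.4454, 0.1656, 0.0989]
tcp_rot: [-1.487, 0.611, -0.616]
wrist_force: [-0.2, -12.0, 8.9]
width: 0.41
t 5.175 pos [0.4454 0.1656 0.0989] q [ 0.308  0.011  2.152 -0.007  0.979 -0.476] F [ -0.2 -12.    8.9] w 0.41
axes cols
 [[ 0.708  0.001  0.706]
 [-0.706 -0.005  0.708]
 [ 0.005 -1.    -0.003]]
shift tool [-0.0044 -0.0001 -0.0003]
level turn tool [ 0.0029 -0.      0.0046]
```

View pics/z3.png

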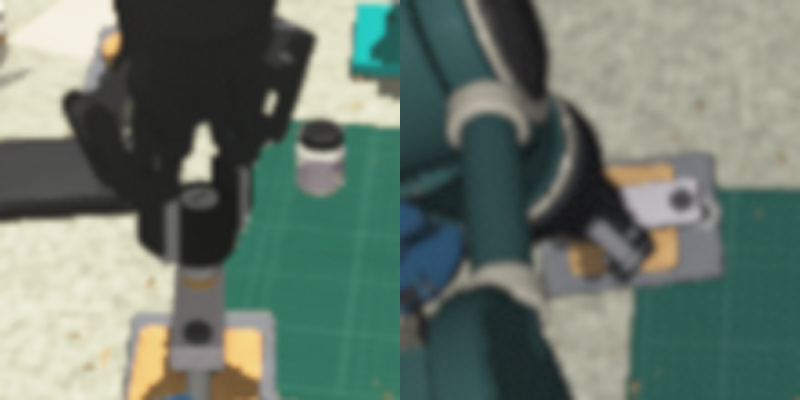

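```bash
python3 -m handwheel '[[0.0014,0,-0.0014,0,0,0,0.3],[0,0,0,0,0.18,0,0.3],[0,0.0001,0,0,0.18,0,0.3],[0,0.0002,0,0,0.18,0,0.3],[0,0.0003,0,0,0.18,0,0.3]]' ; python3 go.py 0.442 0.1685 0.099
```

```text
time: 5.9
tool_pos: [0.4438, 0.1647, 0.0979]
tcp_rot: [-1.244, 1.161, -1.162]
wrist_force: [-5.2, -7.0, 10.1]
width: 0.417
t 5.9 pos [0.4438 0.1647 0.0979] q [ 0.305  0.011  2.154 -0.003  0.979  0.24 ] F [-5.2 -7.  10.1] w 0.417
axes cols
 [[ 0.066 -0.002  0.998]
 [-0.998 -0.003  0.066]
 [ 0.003 -1.    -0.002]]
shift tool [-0.0039 -0.0011 -0.0016]
level turn tool [0.0022 0.     0.0031]
```

```bash
python3 -m handwheel '[[0.001,0,-0.0012,0,0.1,0,0.3],[0,0,0,0,0.18,0,0.3],[0,0,0,0,0.18,0,0.3],[0,0.0002,0,0,0.18,0,0.3],[0,0.0002,0,0,0.18,0,0.3],[0,0.0003,0,0,0.18,0,0.3]]' ; python3 go.py 0.442 0.1685 0.099;  python3 - <<'E'
from workcell import optics
import cv2, numpy as np
from h import *
o=[]
for n,(x,y,w,h) in (("side",(185,170,110,110)),("top",(120,140,100,100))):
    c=optics.read_camera(n); np.savez(f"pics/{n}4.npz",**c)
    o.append(cv2.resize(c["image"][y:y+h,x:x+w,::-1],(400,400),interpolation=cv2.INTER_CUBIC))
cv2.imwrite("pics/z4.png",np.hstack(o))
E
```

```text
time: 6.65
tool_pos: [0.4416, 0.1655, 0.0967]
tcp_rot: [-0.615, 1.86, -1.857]
wrist_force: [-6.5, 2.0, 8.5]
width: 0.412
t 6.65 pos [0.4416 0.1655 0.0967] q [3.050e-01 9.000e-03 2.159e+00 2.000e-03 9.780e-01 1.239e+00] F [-6.5  2.   8.5] w 0.412
axes cols
 [[-0.805 -0.004  0.593]
 [-0.593  0.001 -0.805]
 [ 0.003 -1.    -0.003]]
shift tool [-0.0021 -0.0023 -0.0021]
level turn tool [0.0028 0.     0.003 ]
```

View pics/z4.png

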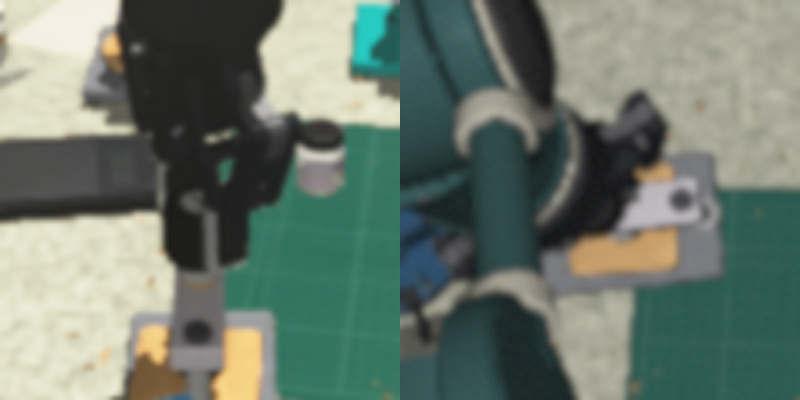

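```bash
python3 -m handwheel '[[0,0.0002,-0.0008,0,0.18,0,0.3],[0,0.0002,0,0,0.18,0,0.3],[0,0.0002,0,0,0.18,0,0.3],[0,0.0002,0,0,0.18,0,0.3],[0,0.0002,0,0,0.18,0,0.3],[0,0.0002,0,0,0.15,0,0.3],[0,0,0,0,0,0,0.3]]' ; python3 go.py 0.442 0.1685 0.099
```

```text
time: 7.62
tool_pos: [0.4413, 0.168, 0.0955]
tcp_rot: [-0.411, -1.997, 1.99]
wrist_force: [-6.8, 7.2, 4.8]
width: 0.41
t 7.625 pos [0.4413 0.168  0.0955] q [0.307 0.011 2.16  0.006 0.973 2.286] F [-6.8  7.2  4.8] w 0.41
axes cols
 [[-0.917 -0.003 -0.399]
 [ 0.399  0.004 -0.917]
 [ 0.004 -1.    -0.002]]
shift tool [-0.0004 -0.0035 -0.0008]
level turn tool [0.0023 0.     0.0045]
```

```bash
python3 -m handwheel '[[0,0,0,0,0,0,0.75],[0,0,0,0,0,0,0.75],[0,0,0,0,0,0,0.75]]' ; python3 go.py 0.4437 0.1675 0.0945
python3 - <<'E'
from workcell import optics
import cv2, numpy as np
o=[]
for n,(x,y,w,h) in (("side",(185,170,110,110)),("top",(120,140,100,100))):
    c=optics.read_camera(n); np.savez(f"pics/{n}5.npz",**c)
    o.append(cv2.resize(c["image"][y:y+h,x:x+w,::-1],(400,400),interpolation=cv2.INTER_CUBIC))
cv2.imwrite("pics/z5.png",np.hstack(o))
E
```

```text
time: 8.0
tool_pos: [0.4429, 0.1656, 0.0953]
tcp_rot: [-0.413, -1.996, 1.997]
wrist_force: [0.2, -0.1, 0.3]
width: 0.751
t 8.0 pos [0.4429 0.1656 0.0953] q [ 0.305  0.011  2.159 -0.     0.971  2.285] F [ 0.2 -0.1  0.3] w 0.751
axes cols
 [[-0.918 -0.    -0.397]
 [ 0.397 -0.    -0.918]
 [ 0.    -1.     0.   ]]
shift tool [ 0.      0.0008 -0.002 ]
level turn tool [-0.0004  0.      0.    ]
```

View pics/z5.png

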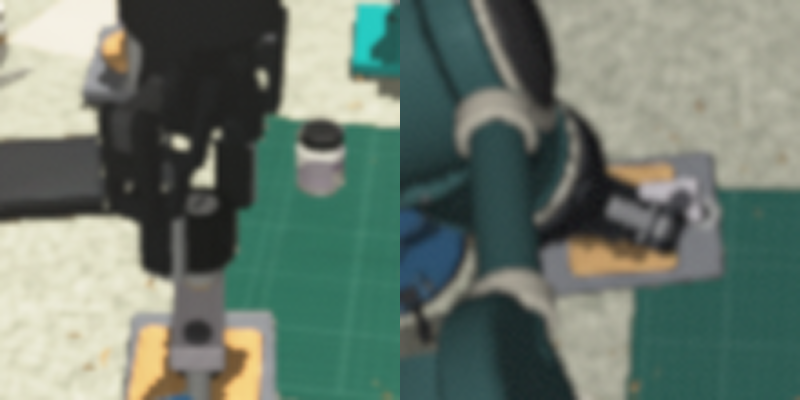

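```bash
python3 -m handwheel '[[0,0,-0.002,0,-0.18,0,0.75],[0,0,0,0,-0.18,0,0.75],[0,0,0,0,-0.18,0,0.75],[0,0,0,0,-0.18,0,0.75],[0,0,0,0,-0.18,0,0.75],[0,0,0,0,-0.18,0,0.75],[0,0,0,0,-0.18,0,0.75],[0,0,0,0,-0.18,0,0.75]]' && python3 -m handwheel '[[0,0,0,0,-0.18,0,0.75],[0,0,0,0,-0.18,0,0.75],[0,0,0,0,-0.18,0,0.75],[0,0,0,0,0,0,0.75]]'; python3 go.py 0.4437 0.1675 0.0945
```

```text
time: 9.1
tool_pos: [0.4438, 0.1676, 0.0954]
tcp_rot: [-0.908, 1.59, -1.59]
wrist_force: [0.3, -0.1, 0.3]
width: 0.753
time: 9.6
tool_pos: [0.4438, 0.1676, 0.0954]
tcp_rot: [-1.209, 1.21, -1.21]
wrist_force: [-0.4, 0.1, 0.2]
width: 0.75
t 9.6 pos [0.4438 0.1676 0.0954] q [ 0.309  0.014  2.157 -0.     0.971  0.31 ] F [-0.4  0.1  0.2] w 0.75
axes cols
 [[-0.001 -0.     1.   ]
 [-1.    -0.    -0.001]
 [ 0.    -1.    -0.   ]]
shift tool [ 0.0001  0.0009 -0.0001]
level turn tool [ 0.     -0.      0.0001]
```

```bash
python3 -m handwheel '[[0,0.0005,0,0,0,0,0.35],[0,0,0,0,0,0,0.3],[0,0,0,0,0,0,0.3],[0,0,0,0,0,0,0.3]]' 25 && python3 go.py 0.4437 0.1675 0.0945;  python3 -m handwheel '[[0,0.0002,0,0,0.15,0,0.3],[0,0.0002,0,0,0.15,0,0.3],[0,0.0002,0,0,0.15,0,0.3],[0,0.0002,0,0,0.15,0,0.3],[0,0,0,0,0,0,0.3]]';  python3 go.py 0.4437 0.1675 0.0945; python3 -c "
from workcell import bot;print(bot.read_state()['torque'])"
```

```text
time: 10.1
tool_pos: [0.4436, 0.1677, 0.095]
tcp_rot: [-1.21, 1.209, -1.209]
wrist_force: [-0.8, -1.3, 2.7]
width: 0.412
t 10.1 pos [0.4436 0.1677 0.095 ] q [ 0.309  0.014  2.157 -0.     0.971  0.308] F [-0.8 -1.3  2.7] w 0.412
axes cols
 [[ 0.001 -0.     1.   ]
 [-1.    -0.     0.001]
 [ 0.    -1.    -0.   ]]
shift tool [0.0002 0.0005 0.0001]
level turn tool [ 0.0003 -0.      0.0001]
time: 10.72
tool_pos: [0.4439, 0.1676, 0.0943]
tcp_rot: [-0.864, 1.634, -1.634]
wrist_force: [-0.6, -1.0, 2.3]
width: 0.412
t 10.725 pos [0.4439 0.1676 0.0943] q [ 0.309  0.015  2.157 -0.     0.969  0.907] F [-0.6 -1.   2.3] w 0.412
axes cols
 [[-0.563  0.     0.827]
 [-0.827 -0.    -0.563]
 [ 0.    -1.     0.   ]]
shift tool [ 0.0002 -0.0002 -0.0001]
level turn tool [-0.0003 -0.      0.    ]
[-0.1521915   0.08066848 -0.01850935]
```

```bash
for i in 1; do python3 -m handwheel '[[0,0.0002,0,0,0.12,0,0.3],[0,0.0002,0,0,0.12,0,0.3],[0,0.0002,0,0,0.12,0,0.3]]'; python3 -c "
from workcell import bot;s=bot.read_state();print(s['torque'],s['q'][5],s['tool_pos'])";done;  python3 -m handwheel '[[0,0.0002,0,0,0.12,0,0.3],[0,0.0001,0,0,0.12,0,0.3],[0,0.0001,0,0,0.12,0,0.3]]'; python3 -c "
from workcell import bot;s=bot.read_state();print(s['torque'],s['q'][5],s['tool_pos'])"
```

```text
time: 11.1
tool_pos: [0.444, 0.1675, 0.0938]
tcp_rot: [-0.59, 1.871, -1.873]
wrist_force: [-0.9, -2.0, 2.2]
width: 0.408
[-0.29778758  0.13048505  0.07113623] 1.268599569562128 [0.44400502 0.16750758 0.09383504]
time: 11.48
tool_pos: [0.4441, 0.1673, 0.0934]
tcp_rot: [-0.263, 2.086, -2.088]
wrist_force: [-0.6, -2.2, 1.9]
width: 0.411
[-0.35422203  0.08733971  0.03632944] 1.6286220832320308 [0.44405146 0.16733967 0.09340181]
```

```bash
python3 -m handwheel '[[0,0.0001,0,0,0.12,0,0.3],[0,0.0001,0,0,0.12,0,0.3],[0,0.0001,0,0,0.12,0,0.3]]'; python3 -c "
from workcell import bot;s=bot.read_state();print(s['torque'],s['q'][5],s['tool_pos'])";  python3 -m handwheel '[[0,0.0001,0,0,0.12,0,0.3],[0,0.0001,0,0,0.12,0,0.3]]'; python3 -c "
from workcell import bot;s=bot.read_state();print(s['torque'],s['q'][5],s['tool_pos'])
from workcell import optics
import cv2, numpy as np
o=[]
for n,(x,y,w,h) in (('side',(185,180,110,110)),('top',(120,140,100,100))):
    c=optics.read_camera(n); np.savez(f'pics/{n}6.npz',**c)
    o.append(cv2.resize(c['image'][y:y+h,x:x+w,::-1],(400,400),interpolation=cv2.INTER_CUBIC))
cv2.imwrite('pics/z6.png',np.hstack(o))
"
```

```text
time: 11.85
tool_pos: [0.445, 0.1671, 0.0933]
tcp_rot: [-0.118, -2.167, 2.17]
wrist_force: [1.9, -2.7, 1.5]
width: 0.416
[-0.55469311 -0.52881158  0.63475111] 1.9872477632056085 [0.44498364 0.16713681 0.0932655 ]
time: 12.1
tool_pos: [0.4446, 0.1669, 0.0931]
tcp_rot: [-0.358, -2.032, 2.036]
wrist_force: [-0.4, -4.4, 3.7]
width: 0.411
[-0.67785208 -0.04360255  0.6890341 ] 2.227297569796349 [0.4445937  0.16693987 0.09310686]
```

View pics/z6.png

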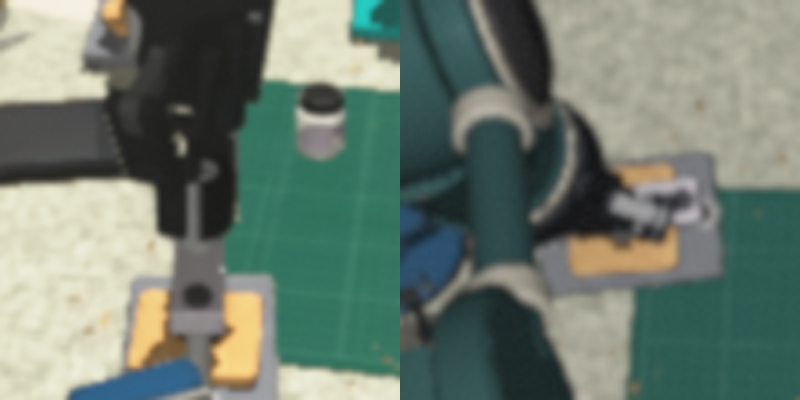

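```bash
python3 -m handwheel '[[0,0,0,0,0,0,0.8],[0,0,0,0,0,0,0.8],[0,0,0,0,0,0,0.8],[0,-0.02,0,0,0,0,0.8],[0,-0.03,0,0,0,0,0.8],[0,-0.04,0,0,0,0,0.8],[0,-0.04,0,0,0,0,0.8]]'; python3 -m handwheel '[[-0.05,-0.03,0,0,0,0,0.8],[-0.05,-0.03,0,0,0,0,0.8],[0,0,0,0,0,0,0.8]]'
python3 - <<'E'
from workcell import optics,bot
import cv2, numpy as np
from h import *
o=[]
for n,(x,y,w,h) in (('side',(185,200,110,110)),('top',(120,140,100,100))):
    c=optics.read_camera(n); np.savez(f'pics/{n}7.npz',**c)
    o.append(cv2.resize(c['image'][y:y+h,x:x+w,::-1],(400,400),interpolation=cv2.INTER_CUBIC))
    for k in (0,7):
        P=cloud(dict(np.load(f'pics/{n}{k}.npz'))).reshape(-1,3)
        m=(np.hypot(P[:,0]-.4437,P[:,1]-.1675)<.012)&(P[:,2]>.1)&(P[:,2]<.14)
        print(n,k,m.sum(),np.median(P[m],0).round(4))
cv2.imwrite('pics/z7.png',np.hstack(o))
print(bot.read_state()['tool_pos'])
E
```

```text
time: 13.08
tool_pos: [0.4433, 0.1678, 0.2235]
tcp_rot: [-0.356, -2.032, 2.032]
wrist_force: [-0.2, 0.8, -0.4]
width: 0.802
time: 13.45
tool_pos: [0.5418, 0.133, 0.2857]
tcp_rot: [-0.365, -2.036, 2.031]
wrist_force: [-1.0, 0.3, 0.6]
width: 0.802
side 0 77 [0.4428 0.1687 0.1285]
side 7 77 [0.444  0.1687 0.1209]
top 0 93 [0.4434 0.1671 0.1287]
top 7 94 [0.444  0.1673 0.121 ]
[0.53754946 0.13354384 0.28220184]
```

View pics/z7.png

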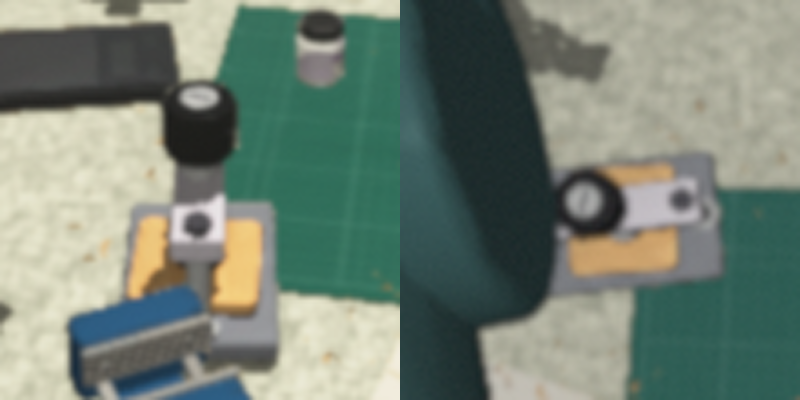

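Run:
```python
import numpy as np,cv2
from h import *
for k in (0,7):
    c=dict(np.load(f'pics/top{k}.npz')); P=cloud(c)
    hsv=cv2.cvtColor(c["image"],cv2.COLOR_RGB2HSV)
    m=(hsv[...,1]>90)&(hsv[...,0]>8)&(hsv[...,0]<25)&(P[...,2]>.01)&(P[...,2]<.035)&(np.hypot(P[...,0]-.4437,P[...,1]-.1675)<.06)
    v,u=np.nonzero(m); pts=np.array([ray(c,a,b,.023)[:2] for a,b in zip(u,v)])
    (cx,cy),(w,h),a=cv2.minAreaRect((pts*1000).astype(np.float32)); print(k,len(u),cx,cy,w,h,a)
s=dict(np.load('pics/side7.npz'))["image"]; t=dict(np.load('pics/top7.npz'))["image"]
f=lambda im,x,y,w,h: cv2.resize(im[y:y+h,x:x+w,::-1],(390,290),interpolation=cv2.INTER_CUBIC)
cv2.imwrite("pics/z8.png",np.hstack([f(t,285,125,80,60),f(s,185,140,80,60)]))
from workcell import bot; q=bot.read_state(); print(q["time"],q["wrist_force"],np.abs(q["joint_vel"]).max())
```

```text
0 276 443.18017578125 168.77120971679688 64.15607452392578 61.7490234375 0.23735719919204712
7 269 443.8224792480469 168.18894958496094 62.03324508666992 62.233333587646484 88.32608795166016
13.55 [ 0.39130483  0.4259474  -0.60018442] 0.047194417373910225
```

View pics/z8.png

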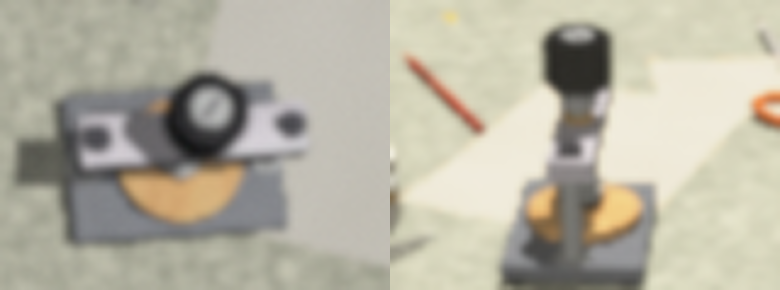

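The last pictures show the round press as it was at the start: knob at about (210,110) in the left crop and its slot at the same angle. The square blank is centred about 1 mm from the screw's axis, and the knob top is at its home height. I'm handing in.

```bash
python3 -m handwheel '[[0,0,0,0,0,0,0.8],[0,0,0,0,0,0,0.8]]' && python3 -c "
from workcell import workorder;print(workorder.finish_job())"
```

```text
time: 13.8
tool_pos: [0.5363, 0.1339, 0.2816]
tcp_rot: [-0.354, -2.031, 2.032]
wrist_force: [-0.0, -0.3, 0.1]
width: 0.798
the job is handed in; nothing more can be done
None
```

I turned the square press's knob clockwise in two strokes with one regrip until it hit its stop. I then let go, raised the arm clear and handed the job in at 13.8 s.

**Screw:** The turning torque rose to about 0.65 N m and stayed there, so the grip was slipping against a hard stop. The knob's top dropped from 128.6 to 121.0 mm, which matches the fully home height of 121 mm. That height is good to about 0.5 mm, or 0.4 rad, and I had no direct reading of the joint.

**Square blank:** Its centre measured about 1 mm from the screw's axis, and it moved less than 1 mm from where it started.

**Other press and robot:** The round press looked the same as at the start. The gripper was open and clear, with about 0 N at the wrist.

**Disagreement:** In the first stroke the gripper was about 2.4 mm off the knob's axis, giving side forces of up to 12 N. I re-centred it for the second stroke. No check failed.

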